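Close a sample carton and hold it for taping

ROBOT

A 6-joint arm with a two-finger parallel gripper is mounted at the origin on the work surface. World frame = base frame: x ahead of the robot, y to its left, z up, the work surface at z = 0. Lengths are in m, angles in degrees, forces in N, time in s.
With the tool pointing down it reaches from about 0.375 to 0.9 m from the base axis. Payload 3.1 kg.
Tool frame: the origin (TCP) lies on the centre line of the jaws, within the pads' length; the fingertips stand 14 mm ahead of it and the grasp point (between the pads) lies 5 mm behind it (bot.tips_ahead is the distance from the TCP to the fingertips, in m); z points along the fingers, y is the line along which they close (so a half turn about z gives the same grasp; the last joint's range is limited). The gripper opens to 87 mm and grips with 3 to 60 N. Pads are 19 mm wide; open, the fingers measure 117 mm over their backs; the gripper's body (75 mm by 190 mm) begins 51 mm behind the grasp point.
Start: joints at [-85.514, 30.224, 82.088, -0, 67.689, -10.227], TCP at [0.159, -0.604, 0.237] pointing down, gripper open.
Joint ranges: [-176.69, 176.69], [-43.24, 126.21], [12.49, 139.97], [-82, 262], [0, 151.66], [-163.58, 163.58]. Speed limits (degrees/s): [159.86, 159.86, 180, 180, 180, 180].

INTERFACE

Orientations are given as a 3x3 rotation matrix whose columns are the frame's x, y, z axes.
In Python, from rig import bot gives the robot as it stands.
- The arm moves only by the tool play_rows, never from a script. Its argument "moves" is a list that holds one entry, the list of rows, each a list of 6 numbers: the shift along the tool's x, y, z in mm, then the turn, a rotation vector about the tool's x, y, z in rad. A call has 1 to 5 rows; each row shifts and turns the commanded pose from where the row before left it, along the tool's axes as they then stand; what a row does not reach is not made up. A row lasts 1/10 s, in which the tool goes at most 50 mm and 8.59 degrees, less where a joint would pass 70% of its speed; a pose out of reach is approached as far as the arm can. A call with a gripper value outside its range is refused whole. "fingers" is the opening, from -1 (shut) to 1 (fully open), set as the call begins (left out, the last holds). The fingers move at their own pace and stop on an object; the grip force is fixed at half the most. Time passes only in rows, so rows that do not move let the fingers close. It gives the time, the measured TCP pose, the force, the opening and the grip force at its end, in the units of the state.
- bot.read_state(): the state, without advancing time (a new reading comes with each control period).
- bot.capture(name): name is "scene" or "side" or "wrist"; returns a dict with "image" (420x560x3 uint8, blue, green, red), "fx", "fy", "cx", "cy" (pixels), "R" (3x3) and "t" (3): a world point X has camera coordinates R X + t. Camera axes: x right, y down, z forward; pixel columns grow to the right and rows downward; lengths in m; the calibration is good to about 2 mm. A picture is of the moment at which its call begins. There is no depth.
- bot.hand_in(): hands the job in; it is judged then, once.
Trained networks look in a picture, given as the dict that the camera call returned (one of the last four; its "shot" number tells which), for a name from the list of things; names that differ only in an ending like _2 or _b are one class to them, and where a whole thing is asked for, a point or a joint stands for the part that bears it (a point fixed in the world has none). Each returns a list of dicts, best first, with "confidence" (0 to 1); they miss things now and then, are a little off and sometimes report something else, mostly with a low value. They report only what shows in the picture. A call takes as long as a camera call. They do not tell look-alikes from the thing itself.
- bot.search_frame(picture, query): "centre" ([column, row] in pixels, amid what is visible of it).
- bot.silhouettes(picture, query): "pixels" (420x560 bool, what is visible of it) and "centre" ([column, row] in pixels, amid what is visible of it).
- bot.pinpoint(picture, query): "centre" ([column, row] in pixels: a listed point, or the origin of a listed thing).
The state is a dict: "time_s": time; "joint_positions": joint angles; "qvel": joint speeds; "tau": joint torques, N m; "position": TCP position; "tcp_rot": TCP orientation; "force": force on the tool from outside, world axes, zero at the start; "moment": the same for the moment, N m; "opening": opening from 0.0 (shut) to 1.0 (fully open); "grasp_force": force on a finger pad.
Only numpy, scipy, OpenCV 4.12 (cv2) and the standard library are available. Lean on these libraries where they do the work, as an engineer would, in place of code of your own. Each camera call takes 0.05 s, during which the arm holds its last target. There are 200 camera calls.

TASK

Close the small open carton on the lab bench: fold its short flap down flat first, then its long flap down over it. Then slide the closed carton along the bench, flat on its base, squarely against the middle of the backstop's sprung pad and keep pressing it there steadily with about 10 N (the pad then stands pushed in about half of its travel; never drive it fully home), so that a colleague can tape the seam. Finish while still pressing the carton against the pad, and leave everything else on the bench where it is.

Things in the scene. Friction and masses are not known exactly. Their poses are not given: they have to be found in the camera images.
- carton: Plain brown cardboard box, open, with six small bottles packed in it: 140 mm along x, 120 mm along y, walls 90 mm high; about 0.6 kg (0.4 to 0.85), loose, slides on the bench. Origin at the centre of its underside, z up, +y towards the backstop (within 0.25 rad of the backstop's y). Push on its -y wall (short flap's side); its +y wall goes against the pad.
- short_hinge (a point): Middle of the short flap's hinge line, which runs along the carton's x on top of its -y wall, 92 mm above the bench and 58 mm to -y of the carton's centre. Axes as the carton's.
- long_hinge (a point): Middle of the long flap's hinge line, which runs along the carton's x on top of its +y wall, 97 mm above the bench and 58 mm to +y of the carton's centre. Axes as the carton's.
- short_flap (a joint): Angle of the short flap (cardboard, 138 mm along the hinge, 50 mm long from it, 4 mm thick), rad: 0 = flat over the box towards +y (top face 94 mm above the bench), 1.57 = upright, more = leaning outwards to -y, 2.3 = limit. Starts at 1.5 to 2.1; its stiff hinge (0.03 N m) keeps it where it is left.
- long_flap (a joint): Angle of the long flap (cardboard, 138 mm along the hinge, 85 mm long from it, 4 mm thick), rad: 0 = flat over the box towards -y, over the short flap (top face 99 mm above the bench), 1.57 = upright, more = leaning outwards to +y (to the backstop), 2.3 = limit. Starts at 1.5 to 2.1; its stiff hinge (0.03 N m) keeps it where it is left.
- backstop: Grey steel backstop fixed to the bench, 170 mm along its x, with a sprung pad on its -y side, which faces the carton. Origin on the bench; x runs along the pad, +y is the direction in which the pad is pressed in, z up. The pad's face at rest is at y = -30 mm.
- pad_face (a point): Middle of the pad's face, 42 mm above the bench; it moves with the pad. Axes as the backstop's.
- pad (a joint): How far the sprung pad is pressed in, m: 0 at rest, 0.025 fully home; the spring needs 0.8 N per mm from 0, so 10 N is 12.5 mm. The pad is an aluminium plate with a black rubber face, 160 mm along the backstop's x, 12 to 72 mm above the bench.
- tape_roll: Bystander: roll of clear tape lying flat, 96 mm across, 48 mm high. Origin under its centre.
- flask: Bystander: conical glass flask, 66 mm across, 85 mm high. Origin under its centre.
- beaker: Bystander: glass beaker, 60 mm across, 75 mm high. Origin under its centre.
- reagent: Bystander: white jar with a blue cap, 60 mm across, 115 mm high. Origin under its centre.
- wash_bottle: Bystander: white bottle with a green cap, 64 mm across, 140 mm high. Origin under its centre.
- mortar: Bystander: white ceramic mortar, 90 mm across, 55 mm high. Origin under its centre.
- spatula: Bystander: lab spatula lying flat, 160 mm long along its x.
Mind the look-alikes: they are no part of the job. Leave any yellow look-alike of the backstop alone.

How it is judged (in metres and radians):
On the way, in this order (a step that is already met when the one before it is completed fails the run):
1. the short flap is folded down flat while the long flap is still open (value of joint short_flap below 0.15 rad and value of joint long_flap above 0.6 rad), for 0.1 s.
2. the long flap is folded down flat over the short flap (value of joint each of short_flap, long_flap below 0.15 rad), for 0.2 s.
3. the closed carton is pressed squarely against the pad with 7 to 13 N for one second (all of step 2 and contact force between carton and backstop between 7 and 13 N and angle between the y axis of carton and the y axis of backstop, either way round below 0.07 rad and x of carton in the frame of backstop between -0.035 and 0.035 m and angle between carton's own z axis and vertical below 0.06 rad and height (world z) of carton below 0.008 m), for 1 s.
At the end, for the whole second after the job is handed in: Still held by the robot through the last second: carton flat on the bench, square to the pad within 0.07 rad, centred on it within 35 mm, pressing the backstop with 7 to 13 N, at rest, both flaps down to under 0.15 rad, and the robot itself pushing the carton (all of step 3 and velocity of joint pad between -0.01 and 0.01 m/s and linear speed of carton below 0.01 m/s and contact force between any of the arm, the fingers and carton above 4 N); the arm keeps its last pose, push and grip.
It fails at once if the sprung pad was driven home (in by more than 22 of its 25 mm) (value of joint pad above 0.022 m).
It fails at once if the carton was tipped up (more than 0.35 rad) (angle between carton's own z axis and vertical above 0.35 rad).
It fails at once if something else on the bench was moved by more than 30 mm (distance of any of tape_roll, flask, beaker, reagent, wash_bottle, mortar, spatula from where it was at the start of the episode above 0.03 m).
It also fails if it takes over 58 s, if anything falls off the work surface, if the arm or the gripper's body presses on something with over 40 N, if the wrist force passes 120 N, or if a joint passes its speed limit or range.

## Working session

There is one attempt and no reset: what is moved stays moved. The work goes in short steps, Python scripts to look and compute and a tool call to move; the robot and the scene stay as the last step left them, time stands still between calls to the robot, and variables do not carry over. Pictures are saved under pics/ and viewed, at most 10 in all, crops included, and the job is handed in when it is done.

Besides the shell and the picture viewer there is one more tool, called after "Emit:" by a JSON object that holds its "name" and its "arguments", one argument or row to a line. play_rows: Moves the arm, as the interface text tells. Its arguments: {"type":"object","properties":{"moves":{"type":"array","items":{"type":"array","items":{"type":"array","items":{"type":"number"}}}},"fingers":{"type":"number"}},"required":["moves"]}

```bash
mkdir -p pics; ls
cat > h.py <<'E'
import numpy as np, cv2
from rig import bot
def ray(p,uv):
    d=np.array([(uv[0]-p['cx'])/p['fx'],(uv[1]-p['cy'])/p['fy'],1.]);R=np.array(p['R']);t=np.array(p['t'])
    return -R.T@t,R.T@d
def atz(p,uv,z):
    o,d=ray(p,uv);return o+d*(z-o[2])/d[2]
def tri(L):
    A=np.zeros((3,3));b=np.zeros(3)
    for p,uv in L:
        o,d=ray(p,uv);d=d/np.linalg.norm(d);M=np.eye(3)-np.outer(d,d);A+=M;b+=M@o
    return np.linalg.solve(A,b)
def proj(p,X):
    c=np.array(p['R'])@X+np.array(p['t']);return np.array([p['cx']+p['fx']*c[0]/c[2],p['cy']+p['fy']*c[1]/c[2]])
E
cat > a.py <<'E'
from h import *
P={n:bot.capture(n) for n in('scene','side','wrist')}
cv2.imwrite('pics/a.png',np.vstack([P['scene']['image']])); cv2.imwrite('pics/b.png',P['side']['image'])
for q in ['carton','short_hinge','long_hinge','backstop','pad_face','tape_roll','flask','beaker','reagent','wash_bottle','mortar','spatula']:
    z={'short_hinge':.092,'long_hinge':.097,'pad_face':.042}.get(q,0)
    for n in('scene','side'):
        for r in bot.pinpoint(P[n],q)[:3]:
            if r['confidence']>.2: print(q,n,np.round(r['centre']),round(r['confidence'],2),np.round(atz(P[n],r['centre'],z),3))
E
python3 a.py; python3 -c "
from rig import bot;print(bot.read_state())"
```

```text
pics
carton scene [236. 234.] 0.89 [ 0.578 -0.134  0.   ]
carton scene [336. 253.] 0.32 [ 0.554  0.187 -0.   ]
carton side [294. 219.] 0.81 [ 0.559 -0.107  0.   ]
carton side [262. 297.] 0.5 [0.4   0.238 0.   ]
short_hinge scene [219. 214.] 0.77 [ 0.582 -0.183  0.092]
short_hinge side [305. 185.] 0.57 [ 0.576 -0.184  0.092]
short_hinge side [238. 248.] 0.36 [0.511 0.209 0.092]
long_hinge scene [258. 217.] 0.79 [ 0.562 -0.061  0.097]
long_hinge side [285. 198.] 0.68 [ 0.569 -0.067  0.097]
backstop scene [254. 177.] 0.94 [ 0.329 -0.154  0.   ]
backstop scene [368. 174.] 0.65 [0.197 0.225 0.   ]
backstop scene [337. 253.] 0.64 [0.554 0.19  0.   ]
backstop side [328. 333.] 0.91 [ 0.195  0.224 -0.   ]
backstop side [232. 264.] 0.89 [0.552 0.194 0.   ]
backstop side [358. 238.] 0.86 [ 0.342 -0.156  0.   ]
pad_face scene [326. 244.] 0.87 [0.561 0.153 0.042]
pad_face scene [243. 170.] 0.8 [ 0.347 -0.188  0.042]
pad_face scene [360. 167.] 0.66 [0.213 0.194 0.042]
pad_face side [330. 314.] 0.8 [0.204 0.206 0.042]
pad_face side [241. 247.] 0.63 [0.553 0.154 0.042]
pad_face side [361. 224.] 0.57
[... 1000 characters left out ...]
979560e-03,
        6.76876752e+01, -1.02276212e+01]), 'qvel': array([-0.06689167, -0.07468906, -0.00828765,  0.08830592,  0.07483527,
        0.02887222]), 'tau': array([-6.70966438e-04, -4.40015316e+01, -1.76980144e+01,  6.32329518e-02,
        5.06008754e-02, -3.36673247e-05]), 'position': array([ 0.15875955, -0.60447654,  0.23654355]), 'tcp_rot': array([[ 9.67204758e-01,  2.53997946e-01, -2.27140445e-05],
       [ 2.53997946e-01, -9.67204758e-01, -7.71253333e-06],
       [-2.39280995e-05,  1.69027829e-06, -1.00000000e+00]]), 'force': array([-0.26439101,  1.34851517, -0.52734235]), 'moment': array([ 0.02127177, -0.06064158, -0.06044561]), 'grasp_force': 0.0, 'opening': 0.9996091212284547}
```

View pics/a.png

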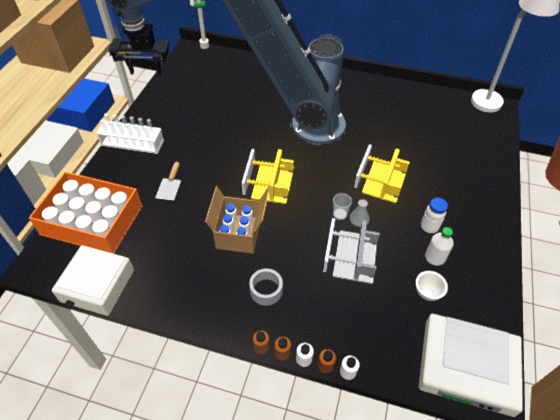

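View pics/b.png

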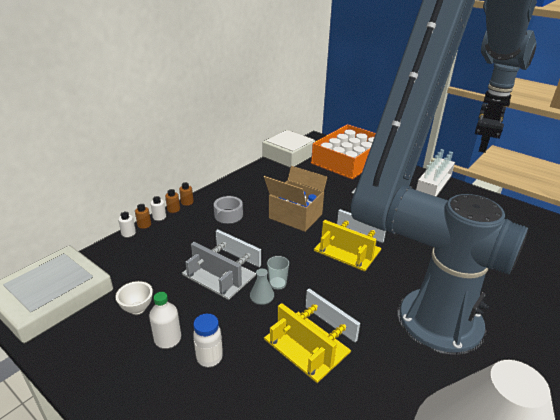

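The scene shows the carton near (236,225) with both flaps open. The grey backstop is near (350,250), and the two yellow look-alikes are at (270,178) and (385,175). Next I move to a viewpoint above the carton and backstop, with the gripper's closing axis along the carton's x.

Emit:
{"name": "play_rows", "arguments": {
  "moves": [
    [[35,-29,-12,0,0,0],[35,-29,-12,0,0,0],[35,-29,-12,0,0,0],[35,-29,-12,0,0,0],[35,-29,-12,0,0,0]]
  ],
  "fingers": 1
}}

```text
time_s: 1.85
position: [0.292, -0.4183, 0.2971]
tcp_rot: [[0.967, 0.253, 0.0], [0.253, -0.967, -0.0], [0.0, 0.0, -1.0]]
force: [0.4, -0.5, -0.7]
opening: 1.003
grasp_force: 0.0
```

Emit:
{"name": "play_rows", "arguments": {
  "moves": [
    [[35,-29,-12,0,0,0],[35,-29,-12,0,0,0],[35,-29,-12,0,0,0],[35,-29,-12,0,0,0],[35,-29,-12,0,0,0]]
  ]
}}

```text
time_s: 2.35
position: [0.4244, -0.2334, 0.3573]
tcp_rot: [[0.967, 0.254, 0.001], [0.254, -0.967, -0.001], [0.0, 0.001, -1.0]]
force: [0.6, -0.9, 0.1]
opening: 1.003
grasp_force: 0.0
```

Emit:
{"name": "play_rows", "arguments": {
  "moves": [
    [[35,-29,-12,0,0,0],[35,-29,-12,0,0,0],[35,-29,-12,0,0,0],[35,-29,-12,0,0,0],[35,-29,-12,0,0,0]]
  ]
}}

```text
time_s: 2.85
position: [0.5568, -0.0486, 0.4173]
tcp_rot: [[0.967, 0.254, 0.001], [0.254, -0.967, -0.0], [0.0, 0.0, -1.0]]
force: [-0.1, -0.2, -0.1]
opening: 0.999
grasp_force: 0.0
```

Emit:
{"name": "play_rows", "arguments": {
  "moves": [
    [[0,0,0,0,0,-0.142],[0,0,0,0,0,-0.142],[0,0,0,0,0,-0.142],[0,0,0,0,0,-0.142],[0,0,0,0,0,-0.142]]
  ]
}}

```text
time_s: 3.35
position: [0.556, -0.0502, 0.4165]
tcp_rot: [[0.563, 0.827, -0.0], [0.827, -0.563, 0.0], [-0.0, -0.0, -1.0]]
force: [0.0, -0.6, -0.8]
opening: 0.999
grasp_force: 0.0
```

Emit:
{"name": "play_rows", "arguments": {
  "moves": [
    [[0,0,0,0,0,-0.142],[0,0,0,0,0,-0.142],[0,0,0,0,0,-0.142],[0,0,0,0,0,-0.142],[0,0,0,0,0,-0.142]]
  ]
}}

```text
time_s: 3.85
position: [0.556, -0.0503, 0.4166]
tcp_rot: [[-0.112, 0.994, -0.0], [0.994, 0.112, 0.0], [0.0, -0.0, -1.0]]
force: [-0.4, -0.6, 0.0]
opening: 0.999
grasp_force: 0.0
```

```bash
cat > w.py <<'E'
from h import *
import sys
p=bot.capture('wrist');cv2.imwrite('pics/%s.png'%sys.argv[1],p['image'])
s=bot.read_state();print(s['time_s'],np.round(s['position'],4),np.round(s['tcp_rot'],3).tolist(),np.round(s['force'],1))
print('fx',p['fx'],'cam',np.round(-np.array(p['R']).T@p['t'],3))
for q,z in [('carton',0),('short_hinge',.092),('long_hinge',.097),('backstop',0),('pad_face',.042)]:
    for r in bot.pinpoint(p,q)[:2]: print(q,np.round(r['centre'],1),round(r['confidence'],2),np.round(atz(p,r['centre'],z),4))
E
python3 w.py c
```

```text
3.9 [ 0.5559 -0.0504  0.4165] [[-0.115, 0.993, -0.0], [0.993, 0.115, -0.0], [-0.0, -0.0, -1.0]] [-0.9  0.1 -0.3]
fx 297.3545703533875 cam [0.549 0.017 0.565]
carton [286.5 206.2] 0.87 [ 0.5759 -0.1245  0.    ]
long_hinge [287.3 185.8] 0.75 [ 0.5686 -0.0666  0.097 ]
long_hinge [294.7  31.3] 0.44 [0.5533 0.1538 0.097 ]
backstop [296.3  30.7] 0.82 [0.5569 0.1832 0.    ]
backstop [171.4 202.5] 0.64 [ 0.3516 -0.142   0.    ]
pad_face [162.5 223.7] 0.88 [ 0.3507 -0.1723  0.042 ]
pad_face [298.1  41.7] 0.76 [0.561  0.1557 0.042 ]
```

View pics/c.png

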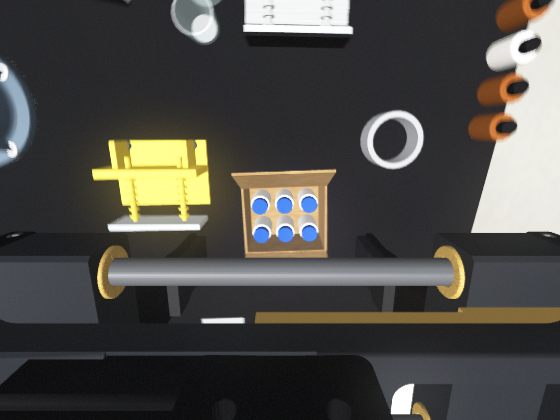

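The wrist view shows the carton at (286,213), with its long flap edge running (233,173) to (335,170). The grey backstop's pad edge runs (245,26) to (353,30). Next I measure both yaws from these edges.

```bash
cat > y.py <<'E'
from h import *
im=cv2.imread('pics/c.png');p=bot.capture('wrist')
def edge(c0,c1,r0,r1,ch,sgn,z,name):
    g=cv2.GaussianBlur(im,(3,3),0)[:,:,ch].astype(float);pts=[]
    for c in range(c0,c1):
        d=sgn*np.diff(g[r0:r1,c]);k=int(np.argmax(d));
        if 0<k<len(d)-1:
            a,b,e=d[k-1:k+2];k=k+.5*(a-e)/(a-2*b+e)
        pts.append([c,r0+k+.5])
    pts=np.float32(pts);vx,vy,x0,y0=cv2.fitLine(pts,cv2.DIST_HUBER,0,.01,.01).ravel()
    f=lambda c:(c,y0+(c-x0)*vy/vx)
    A,B=atz(p,f(c0),z),atz(p,f(c1),z);d=B-A
    print(name,np.round(f(c0),1),np.round(f(c1),1),'yaw',round(np.arctan2(d[1],d[0]),4),np.round(A,4),np.round(B,4))
edge(255,345,20,32,1,1,.072,'pad top of white?')
edge(255,345,26,40,1,-1,.072,'pad white->black')
edge(245,325,162,180,2,1,.17,'long flap end')
edge(252,322,235,262,2,-1,.09,'short side lower')
g=im[:,300];print(g[18:44].tolist());print(im[225:262,285].tolist());print(im[30,238:262].tolist(),im[30,340:360].tolist())
P={n:bot.capture(n) for n in('side','scene')}
for q in('short_flap','long_flap'):
    for n in P:
        r=bot.silhouettes(P[n],q)
        for k in r[:1]:
            ys,xs=np.nonzero(k['pixels']);h=cv2.minAreaRect(np.float32(np.c_[xs,ys]));a=cv2.approxPolyDP(cv2.convexHull(np.int32(np.c_[xs,ys])),3,True)
            print(q,n,k['confidence'],len(xs),a.reshape(-1,2).tolist())
cv2.imwrite('pics/d.png',np.vstack([cv2.resize(P['side']['image'][150:250,180:380],None,fx=3,fy=3,interpolation=2),cv2.resize(P['scene']['image'][170:270,190:390],None,fx=3,fy=3,interpolation=2)]))
E
python3 y.py
```

```text
pad top of white? [255.   24.7] [345.   26.3] yaw 0.087 [0.496  0.1636 0.072 ] [0.6286 0.1752 0.072 ]
pad white->black [255.   31.3] [345.   33.4] yaw 0.0818 [0.4967 0.155  0.072 ] [0.6301 0.1659 0.072 ]
long flap end [245.  172.1] [325.  169.2] yaw 0.1391 [ 0.5076 -0.0411  0.17  ] [ 0.6129 -0.0263  0.17  ]
short side lower [252.  257.2] [322.  257.2] yaw 0.1032 [ 0.5219 -0.1983  0.09  ] [ 0.642  -0.1859  0.09  ]
[[247, 247, 245], [246, 246, 244], [249, 249, 248], [248, 248, 246], [246, 246, 244], [246, 246, 244], [209, 212, 209], [210, 206, 201], [254, 254, 253], [254, 254, 253], [254, 254, 253], [254, 254, 253], [254, 253, 252], [253, 253, 251], [231, 228, 223], [42, 42, 42], [42, 40, 40], [39, 39, 39], [34, 35, 35], [20, 20, 20], [20, 20, 20], [17, 18, 18], [22, 21, 22], [19, 19, 20], [16, 17, 18], [20, 19, 19]]
[[248, 242, 239], [132, 69, 50], [167, 82, 53], [246, 141, 80], [247, 142, 79], [248, 143, 81], [247, 142, 80], [247, 142, 79], [247, 142, 78], [248, 144, 81], [247, 142, 79], [248, 144, 80], [247, 143, 80], [248, 144, 80], [248, 143, 80], [248, 143, 80], [244, 141, 84], [
[... 626 characters left out ...]
[254, 253, 252], [254, 253, 252], [254, 253, 252], [254, 253, 252], [254, 253, 252]] [[254, 254, 253], [254, 254, 253], [254, 254, 253], [254, 254, 253], [254, 254, 253], [254, 254, 253], [254, 254, 253], [254, 254, 253], [254, 254, 253], [254, 254, 253], [252, 251, 249], [242, 240, 235], [202, 196, 188], [84, 79, 77], [46, 43, 43], [43, 40, 40], [46, 42, 44], [43, 40, 41], [45, 41, 41], [47, 42, 44]]
short_flap side 0.67 511 [[326, 178], [320, 189], [288, 177], [293, 166]]
short_flap scene 0.67 383 [[216, 187], [222, 201], [211, 228], [206, 220]]
long_flap side 0.85 627 [[305, 204], [270, 194], [264, 177], [302, 188]]
long_flap scene 0.57 327 [[269, 186], [262, 221], [252, 233], [259, 198]]
```

View pics/d.png

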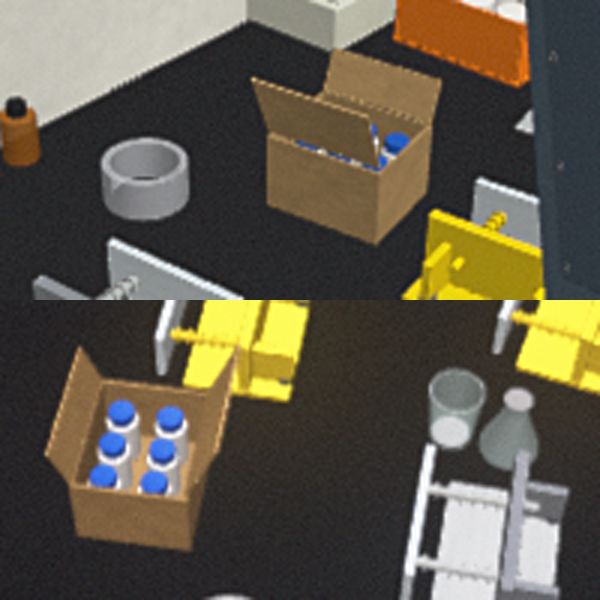

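The crops show both flaps leaning outwards: the long one towards the grey pad, the short one away from it. Next I refine the carton's yaw and the flap angles.

```bash
cat > z.py <<'E'
exec(open('y.py').read().split("edge(255,345,20")[0])
edge(254,322,244,254,2,1,.09,'short inner')
edge(254,318,180,194,2,-1,.095,'long inner')
P={n:bot.capture(n) for n in('side','scene')}
for n,s,c in [('L end +x',(264,177),(262,221)),('L end -x',(302,188),(269,186)),('L hinge +x',(270,194),(252,233)),('L hinge -x',(305,204),(259,198)),
 ('S end +x',(293,166),(206,220)),('S end -x',(326,178),(216,187)),('S h +x',(288,177),(211,228)),('S h -x',(320,189),(222,201))]:
    print(n,np.round(tri([(P['side'],s),(P['scene'],c)]),3))
E
python3 z.py
```

```text
short inner [254.  251.2] [322.  249.1] yaw 0.1391 [ 0.5247 -0.1871  0.09  ] [ 0.6401 -0.1709  0.09  ]
long inner [254.  190.8] [318.  187.9] yaw 0.1507 [ 0.5164 -0.0808  0.095 ] [ 0.6181 -0.0653  0.095 ]
L end +x [ 0.624 -0.027  0.171]
L end -x [ 0.493 -0.048  0.172]
L hinge +x [ 0.624 -0.059  0.096]
L hinge -x [ 0.496 -0.078  0.103]
S end +x [ 0.641 -0.195  0.135]
S end -x [ 0.514 -0.213  0.131]
S h +x [ 0.645 -0.18   0.1  ]
S h -x [ 0.526 -0.195  0.089]
```

Emit:
{"name": "play_rows", "arguments": {
  "moves": [
    [[-40,1.3,0,0,0,-0.025],[-40,1.3,0,0,0,0],[-40,1.3,0,0,0,0],[-40,1.3,0,0,0,0],[-40,1.3,0,0,0,0]]
  ]
}}

```text
time_s: 5.15
position: [0.5878, -0.2496, 0.4165]
tcp_rot: [[-0.131, 0.991, 0.0], [0.991, 0.131, 0.0], [0.0, 0.0, -1.0]]
force: [0.3, -0.5, 0.6]
opening: 1.001
grasp_force: 0.0
```

Emit:
{"name": "play_rows", "arguments": {
  "moves": [
    [[0,0,45,0,0,0],[0,0,45,0,0,0],[0,0,45,0,0,0],[0,0,45,0,0,0],[0,0,45,0,0,0]]
  ]
}}

```text
time_s: 5.65
position: [0.5877, -0.2481, 0.1901]
tcp_rot: [[-0.13, 0.991, 0.001], [0.991, 0.13, -0.0], [-0.0, 0.001, -1.0]]
force: [-0.0, 1.3, -0.2]
opening: 1.0
grasp_force: 0.0
```

Emit:
{"name": "play_rows", "arguments": {
  "moves": [
    [[0,0,30,0,0,0],[0,0,29,0,0,0],[0,0,0,0,0,0]]
  ]
}}

```text
time_s: 5.95
position: [0.5849, -0.2463, 0.1281]
tcp_rot: [[-0.13, 0.991, -0.008], [0.991, 0.13, 0.005], [0.006, -0.008, -1.0]]
force: [-0.9, 1.3, 0.4]
opening: 1.0
grasp_force: 0.0
```

```bash
cat > s.py <<'E'
from h import *
import sys
C=np.array([float(v) for v in sys.argv[1:3]]);yaw=float(sys.argv[3])
s=bot.read_state();R=s['tcp_rot'];d=s['position'][:2]-C;c,n=np.cos(yaw),np.sin(yaw)
print('t',s['time_s'],'pos',np.round(s['position'],4),'in frame x,y mm',np.round(1000*np.array([c*d[0]+n*d[1],-n*d[0]+c*d[1]]),1),'tipz',round(1000*s['position'][2]-1000*bot.tips_ahead*-R[2,2],1),'yaw toolY',round(np.arctan2(R[1,1],R[0,1]),4),'F',np.round(s['force'],1),'z',np.round(R[:,2],3))
E
python3 s.py .573 -.124 .14
```

```text
t 5.95 pos [ 0.5849 -0.2463  0.1281] in frame x,y mm [  -5.3 -122.8] tipz 114.1 yaw toolY 0.1309 F [-0.9  1.3  0.4] z [-0.008  0.005 -1.   ]
```

Emit:
{"name": "play_rows", "arguments": {
  "moves": [
    [[10,1,-4,0,0,-0.009],[10,1,0,0,0,0],[10,1,0,0,0,0],[10,0,0,0,0,0],[10,0,0,0,0,0]]
  ]
}}

```text
time_s: 6.45
position: [0.5844, -0.1974, 0.1379]
tcp_rot: [[-0.14, 0.99, 0.002], [0.99, 0.14, -0.002], [-0.002, 0.002, -1.0]]
force: [0.1, -0.6, 0.3]
opening: 1.001
grasp_force: 0.4
```

Emit:
{"name": "play_rows", "arguments": {
  "moves": [
    [[10,0,0,0,0,0],[10,0,0,0,0,0],[10,0,0,0,0,0],[0,0,0,0,0,0]]
  ]
}}

```text
time_s: 6.85
position: [0.5788, -0.1664, 0.1363]
tcp_rot: [[-0.141, 0.99, -0.002], [0.99, 0.141, 0.001], [0.002, -0.001, -1.0]]
force: [-0.0, -0.6, -0.7]
opening: 1.0
grasp_force: 0.0
```

```bash
python3 s.py .573 -.124 .14
cat > v.py <<'E'
from h import *
import sys
p=bot.capture('side');q=bot.capture('scene')
cv2.imwrite('pics/%s.png'%sys.argv[1],np.vstack([cv2.resize(p['image'][130:250,190:360],None,fx=3.5,fy=2.5*1.0,interpolation=2),cv2.resize(q['image'][130:270,190:360],None,fx=3.5,fy=2.1,interpolation=2)]))
E
python3 v.py e
```

```text
t 6.85 pos [ 0.5788 -0.1664  0.1363] in frame x,y mm [ -0.2 -42.8] tipz 122.3 yaw toolY 0.1413 F [-0.  -0.6 -0.7] z [-0.002  0.001 -1.   ]
```

View pics/e.png

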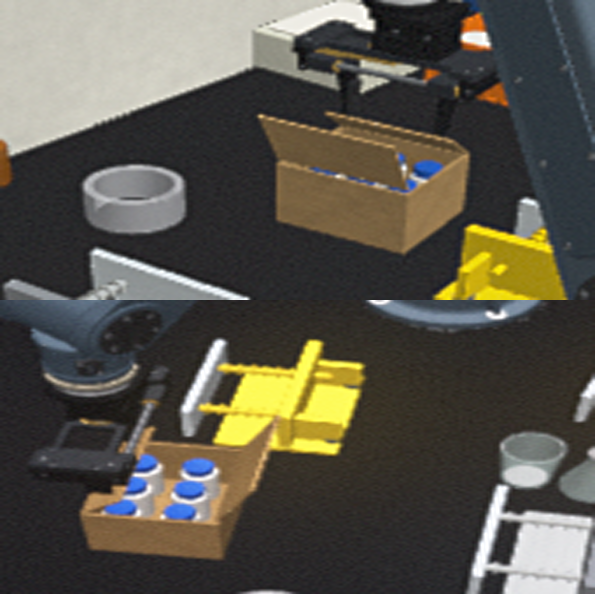

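The flap follows the fingers and is half folded over. I continue the arc down.

Emit:
{"name": "play_rows", "arguments": {
  "moves": [
    [[5,0,8,0,0,0],[4,0,10,0,0,0],[2,0,9,0,0,0],[0,0,1,0,0,0],[0,0,0,0,0,0]]
  ]
}}

```text
time_s: 7.45
position: [0.5779, -0.1572, 0.1084]
tcp_rot: [[-0.139, 0.99, -0.0], [0.99, 0.139, 0.0], [0.001, -0.0, -1.0]]
force: [-0.7, 0.5, 5.6]
opening: 1.001
grasp_force: 2.7
```

Emit:
{"name": "play_rows", "arguments": {
  "moves": [
    [[0,0,0,0,0,0],[0,0,0,0,0,0]]
  ]
}}

```text
time_s: 7.65
position: [0.5779, -0.1572, 0.1084]
tcp_rot: [[-0.139, 0.99, -0.0], [0.99, 0.139, 0.001], [0.001, -0.0, -1.0]]
force: [0.4, 1.1, 4.8]
opening: 1.004
grasp_force: 2.7
```

```bash
python3 s.py .573 -.124 .14
```

```text
t 7.65 pos [ 0.5779 -0.1572  0.1084] in frame x,y mm [  0.2 -33.6] tipz 94.4 yaw toolY 0.1397 F [0.4 1.1 4.8] z [-0.     0.001 -1.   ]
```

Short flap is down: tips at 94.4 mm, pressing about 5 N. Now the fingers go up and over to the outside of the long flap.

Emit:
{"name": "play_rows", "arguments": {
  "moves": [
    [[0,0,-22,0,0,0],[0,0,-30,0,0,0],[0,0,-30,0,0,0],[0,0,-30,0,0,0],[0,0,0,0,0,0]]
  ]
}}

```text
time_s: 8.15
position: [0.5802, -0.1584, 0.2239]
tcp_rot: [[-0.139, 0.99, 0.007], [0.99, 0.14, -0.003], [-0.004, 0.006, -1.0]]
force: [0.0, 0.3, -1.1]
opening: 1.002
grasp_force: 0.0
```

Emit:
{"name": "play_rows", "arguments": {
  "moves": [
    [[46,0,0,0,0,0],[46,0,0,0,0,0],[46,0,0,0,0,0],[46,0,0,0,0,0],[0,0,0,0,0,0]]
  ]
}}

```text
time_s: 8.65
position: [0.5491, 0.0301, 0.2185]
tcp_rot: [[-0.145, 0.989, -0.006], [0.989, 0.145, 0.003], [0.004, -0.005, -1.0]]
force: [0.1, -1.5, -0.7]
opening: 0.999
grasp_force: 0.0
```

Emit:
{"name": "play_rows", "arguments": {
  "moves": [
    [[0,0,34,0,0,0],[0,0,34,0,0,0],[0,0,0,0,0,0],[0,0,0,0,0,0]]
  ]
}}

```text
time_s: 9.05
position: [0.5517, 0.0243, 0.1515]
tcp_rot: [[-0.139, 0.99, -0.003], [0.99, 0.139, 0.0], [0.001, -0.003, -1.0]]
force: [-0.2, 0.8, 0.1]
opening: 1.004
grasp_force: 0.0
```

```bash
python3 s.py .573 -.124 .14;  python3 v.py f
```

```text
t 9.05 pos [0.5517 0.0243 0.1515] in frame x,y mm [ -0.4 149.8] tipz 137.5 yaw toolY 0.1394 F [-0.2  0.8  0.1] z [-0.003  0.    -1.   ]
```

View pics/f.png

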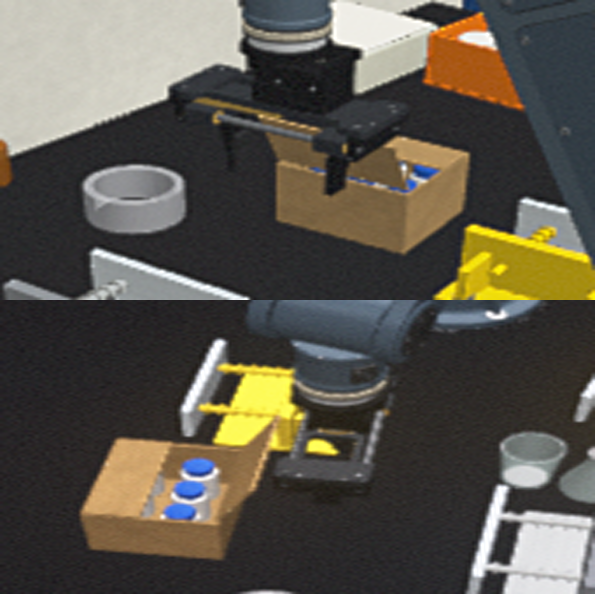

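The short flap is flat at (130,480), the long flap still leans out at (255,480), and the gripper is beyond it. Next I fold the long flap.

Emit:
{"name": "play_rows", "arguments": {
  "moves": [
    [[-10,0,0,0,0,0],[-10,0,0,0,0,0],[-10,0,0,0,0,0],[-10,0,0,0,0,0],[-10,0,0,0,0,0]]
  ]
}}

```text
time_s: 9.65
position: [0.5595, -0.0259, 0.1528]
tcp_rot: [[-0.139, 0.99, 0.0], [0.99, 0.139, 0.0], [-0.0, 0.0, -1.0]]
force: [0.4, 0.4, 0.1]
opening: 1.001
grasp_force: 0.3
```

Emit:
{"name": "play_rows", "arguments": {
  "moves": [
    [[-10,0,0,0,0,0],[-10,0,0,0,0,0],[-10,0,0,0,0,0],[-10,0,0,0,0,0],[-10,0,0,0,0,0]]
  ]
}}

```text
time_s: 10.15
position: [0.5662, -0.0749, 0.1524]
tcp_rot: [[-0.14, 0.99, -0.001], [0.99, 0.14, 0.0], [0.001, -0.0, -1.0]]
force: [0.0, 1.4, -0.2]
opening: 0.999
grasp_force: 0.4
```

Emit:
{"name": "play_rows", "arguments": {
  "moves": [
    [[-10,0,0,0,0,0],[-10,0,0,0,0,0],[-9,0,11,0,0,0],[-6,0,13,0,0,0],[-2,0,10,0,0,0]]
  ]
}}

```text
time_s: 10.65
position: [0.5713, -0.1118, 0.1171]
tcp_rot: [[-0.139, 0.99, -0.001], [0.99, 0.139, -0.0], [0.0, -0.001, -1.0]]
force: [0.6, -0.5, 0.8]
opening: 0.997
grasp_force: 0.3
```

Emit:
{"name": "play_rows", "arguments": {
  "moves": [
    [[0,0,4.5,0,0,0],[0,0,0,0,0,0],[0,0,0,0,0,0],[0,0,0,0,0,0]]
  ]
}}

```text
time_s: 11.05
position: [0.5711, -0.1104, 0.1136]
tcp_rot: [[-0.14, 0.99, -0.001], [0.99, 0.14, 0.001], [0.001, -0.001, -1.0]]
force: [-0.7, 0.9, -0.7]
opening: 0.997
grasp_force: 0.0
```

```bash
python3 s.py .573 -.124 .14
```

```text
t 11.05 pos [ 0.5711 -0.1104  0.1136] in frame x,y mm [ 0.1 13.7] tipz 99.6 yaw toolY 0.1404 F [-0.7  0.9 -0.7] z [-0.001  0.001 -1.   ]
```

Emit:
{"name": "play_rows", "arguments": {
  "moves": [
    [[0,0,1.5,0,0,0],[0,0,0,0,0,0],[0,0,0,0,0,0],[0,0,0,0,0,0]]
  ]
}}

```text
time_s: 11.45
position: [0.5713, -0.1105, 0.1133]
tcp_rot: [[-0.14, 0.99, -0.0], [0.99, 0.14, 0.0], [0.0, -0.0, -1.0]]
force: [-1.2, 0.4, 6.7]
opening: 1.0
grasp_force: 3.0
```

Emit:
{"name": "play_rows", "arguments": {
  "moves": [
    [[0,0,-25,0,0,0],[0,0,-35,0,0,0],[-20,0,0,0,0,0],[-45,0,0,0,0,0],[-45,0,0,0,0,0]]
  ]
}}

```text
time_s: 11.95
position: [0.5869, -0.2204, 0.1724]
tcp_rot: [[-0.142, 0.99, 0.0], [0.99, 0.142, -0.0], [-0.0, 0.0, -1.0]]
force: [0.9, 0.2, -0.4]
opening: 0.998
grasp_force: 0.0
```

Emit:
{"name": "play_rows", "arguments": {
  "moves": [
    [[-40,0,0,0,0,0.055],[0,0,0,0,0.11,0],[0,0,0,0,0.11,0],[0,0,0,0,0.11,0],[0,0,0,0,0.11,0]]
  ]
}}

```text
time_s: 12.45
position: [0.5922, -0.2603, 0.1721]
tcp_rot: [[-0.076, 0.996, -0.036], [0.9, 0.084, 0.428], [0.43, 0.001, -0.903]]
force: [-0.7, -0.4, -1.3]
opening: 0.996
grasp_force: 0.0
```

Emit:
{"name": "play_rows", "arguments": {
  "moves": [
    [[0,0,0,0,0,0],[0,0,0,0,0,0]]
  ]
}}

```text
time_s: 12.65
position: [0.5918, -0.2598, 0.1712]
tcp_rot: [[-0.075, 0.996, -0.037], [0.902, 0.084, 0.424], [0.426, -0.002, -0.905]]
force: [-0.5, -0.9, 0.5]
opening: 1.002
grasp_force: 0.0
```

```bash
python3 s.py .573 -.124 .14;python3 s.py .561 .156 .085
python3 - <<'E'
from h import *
p=bot.capture('side');q=bot.capture('scene')
cv2.imwrite('pics/g.png',np.vstack([cv2.resize(p['image'][130:250,190:360],None,fx=3.5,fy=2.5,interpolation=2),cv2.resize(q['image'][130:270,190:360],None,fx=3.5,fy=2.1,interpolation=2)]))
for n,P in(('side',p),('scene',q)):
    for o,z in(('carton',0),('short_hinge',.092),('long_hinge',.097)):
        for r in bot.pinpoint(P,o)[:1]: print(n,o,round(r['confidence'],2),np.round(atz(P,r['centre'],z),4))
E
```

```text
t 12.65 pos [ 0.5918 -0.2598  0.1712] in frame x,y mm [  -0.3 -137.1] tipz 158.5 yaw toolY 0.0838 F [-0.5 -0.9  0.5] z [-0.037  0.424 -0.905]
t 12.65 pos [ 0.5918 -0.2598  0.1712] in frame x,y mm [  -4.6 -417. ] tipz 158.5 yaw toolY 0.0838 F [-0.5 -0.9  0.5] z [-0.037  0.424 -0.905]
side short_hinge 0.67 [ 0.5729 -0.1696  0.092 ]
side long_hinge 0.71 [ 0.5719 -0.059   0.097 ]
scene carton 0.86 [ 0.5765 -0.1312  0.    ]
scene short_hinge 0.67 [ 0.5828 -0.186   0.092 ]
scene long_hinge 0.93 [ 0.5637 -0.0678  0.097 ]
```

View pics/g.png

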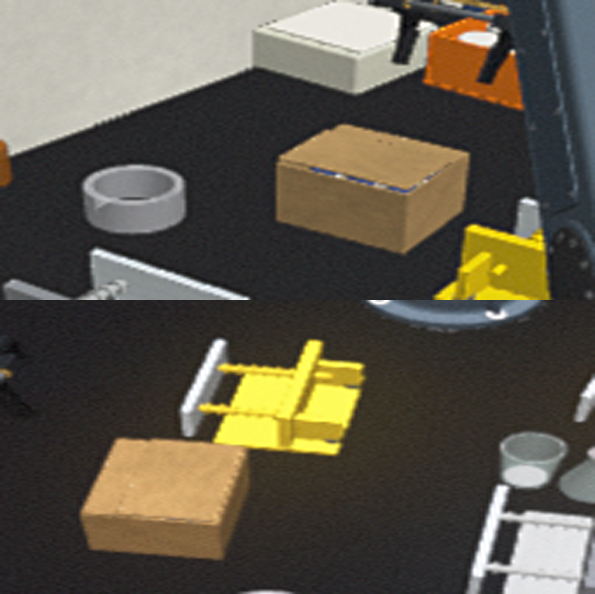

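Carton is closed, both flaps flat. Now lower the fingers behind the -y wall and approach it.

Emit:
{"name": "play_rows", "arguments": {
  "moves": [
    [[-17.5,0,37,0,0,0],[-17.5,0,37,0,0,0],[-17.5,0,37,0,0,0],[0,0,0,0,0,0],[0,0,0,0,0,0]]
  ]
}}

```text
time_s: 13.55
position: [0.5924, -0.2592, 0.0499]
tcp_rot: [[-0.077, 0.996, -0.037], [0.901, 0.085, 0.426], [0.427, -0.001, -0.904]]
force: [0.2, 0.2, 1.0]
opening: 1.002
grasp_force: 0.0
```

Emit:
{"name": "play_rows", "arguments": {
  "moves": [
    [[13.6,0,6.4,0,0,0],[13.6,0,6.4,0,0,0],[9,0,4.2,0,0,0],[6,0,2.8,0,0,0],[0,0,0,0,0,0]]
  ]
}}

```text
time_s: 14.05
position: [0.5884, -0.2116, 0.0507]
tcp_rot: [[-0.078, 0.996, -0.037], [0.901, 0.087, 0.424], [0.426, 0.0, -0.905]]
force: [0.1, -0.1, 0.3]
opening: 1.0
grasp_force: 0.0
```

```bash
python3 s.py .573 -.124 .14;python3 s.py .561 .156 .085
```

```text
t 14.05 pos [ 0.5884 -0.2116  0.0507] in frame x,y mm [  3.  -88.9] tipz 38.0 yaw toolY 0.0868 F [ 0.1 -0.1  0.3] z [-0.037  0.424 -0.905]
t 14.05 pos [ 0.5884 -0.2116  0.0507] in frame x,y mm [  -3.9 -368.6] tipz 38.0 yaw toolY 0.0868 F [ 0.1 -0.1  0.3] z [-0.037  0.424 -0.905]
```

Emit:
{"name": "play_rows", "arguments": {
  "moves": [
    [[4.5,0,2.1,0,0,0],[4.5,0,2.1,0,0,0],[4.5,0,2.1,0,0,0],[4.5,0,2.1,0,0,0],[4.5,0,2.1,0,0,0]]
  ]
}}

```text
time_s: 14.55
position: [0.5865, -0.1892, 0.0498]
tcp_rot: [[-0.077, 0.996, -0.035], [0.902, 0.085, 0.423], [0.424, 0.001, -0.906]]
force: [-0.3, -2.9, 0.6]
opening: 1.001
grasp_force: 1.7
```

Emit:
{"name": "play_rows", "arguments": {
  "moves": [
    [[7.2,0,3.4,0,0,0],[7.2,0,3.4,0,0,0],[7.2,0,3.4,0,0,0],[7.2,0,3.4,0,0,0],[7.2,0,3.4,0,0,0]]
  ]
}}

```text
time_s: 15.05
position: [0.5829, -0.148, 0.0498]
tcp_rot: [[-0.077, 0.996, -0.036], [0.901, 0.085, 0.424], [0.426, 0.0, -0.905]]
force: [1.0, -3.9, 0.1]
opening: 0.998
grasp_force: 1.7
```

Emit:
{"name": "play_rows", "arguments": {
  "moves": [
    [[7.2,0,3.4,0,0,0],[7.2,0,3.4,0,0,0],[7.2,0,3.4,0,0,0],[7.2,0,3.4,0,0,0],[7.2,0,3.4,0,0,0]]
  ]
}}

```text
time_s: 15.55
position: [0.5795, -0.1085, 0.0498]
tcp_rot: [[-0.077, 0.996, -0.036], [0.901, 0.085, 0.424], [0.426, 0.0, -0.905]]
force: [-0.2, -3.2, 0.2]
opening: 0.999
grasp_force: 1.7
```

```bash
python3 s.py .561 .156 .085
cat > g.py <<'E'
from h import *
import sys
p=bot.capture('side');q=bot.capture('scene')
cv2.imwrite('pics/%s.png'%sys.argv[1],np.vstack([cv2.resize(p['image'][150:310,160:360],None,fx=3.5,fy=1.85,interpolation=2),cv2.resize(q['image'][150:290,190:390],None,fx=3.5,fy=2.1,interpolation=2)]))
for n,P in(('side',p),('scene',q)):
    for o,z in(('carton',0),('short_hinge',.092),('long_hinge',.097),('pad_face',.042)):
        for r in bot.pinpoint(P,o)[:2]: print(n,o,round(r['confidence'],2),np.round(atz(P,r['centre'],z),4))
E
python3 g.py i
```

```text
t 15.55 pos [ 0.5795 -0.1085  0.0498] in frame x,y mm [  -4.  -265.1] tipz 37.2 yaw toolY 0.085 F [-0.2 -3.2  0.2] z [-0.036  0.424 -0.905]
side carton 0.88 [ 0.5808 -0.0381 -0.    ]
side short_hinge 0.7 [ 0.5586 -0.0876  0.092 ]
side long_hinge 0.96 [0.574  0.0148 0.097 ]
side pad_face 0.81 [0.5517 0.1521 0.042 ]
side pad_face 0.72 [0.2069 0.1988 0.042 ]
scene carton 0.73 [0.4086 0.1613 0.    ]
scene carton 0.63 [ 0.5623 -0.0437  0.    ]
scene short_hinge 0.89 [ 0.582  -0.0979  0.092 ]
scene long_hinge 0.84 [0.5484 0.0154 0.097 ]
scene pad_face 0.84 [0.1968 0.1903 0.042 ]
scene pad_face 0.46 [0.431 0.171 0.042]
```

View pics/i.png

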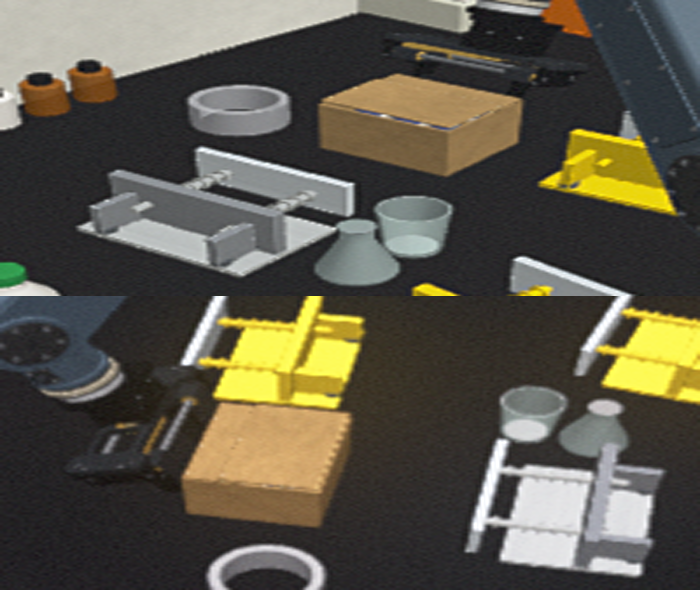

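Carton slides flat in front of both fingers, and the path to the grey pad is clear of the tape roll, beaker and flask. I keep pushing, then slow down.

Emit:
{"name": "play_rows", "arguments": {
  "moves": [
    [[7.2,0,3.4,0,0,0],[7.2,0,3.4,0,0,0],[7.2,0,3.4,0,0,0],[7.2,0,3.4,0,0,0],[7.2,0,3.4,0,0,0]]
  ]
}}

```text
time_s: 16.55
position: [0.5761, -0.0687, 0.0497]
tcp_rot: [[-0.077, 0.996, -0.036], [0.902, 0.085, 0.424], [0.426, 0.0, -0.905]]
force: [0.7, -2.7, -0.9]
opening: 1.004
grasp_force: 1.6
```

Emit:
{"name": "play_rows", "arguments": {
  "moves": [
    [[7.2,0,3.4,0,0,0],[7.2,0,3.4,0,0,0],[7.2,0,3.4,0,0,0],[7.2,0,3.4,0,0,0],[7.2,0,3.4,0,0,0]]
  ]
}}

```text
time_s: 17.05
position: [0.5727, -0.0291, 0.0497]
tcp_rot: [[-0.077, 0.996, -0.036], [0.901, 0.085, 0.424], [0.426, -0.0, -0.905]]
force: [0.3, -2.7, -1.2]
opening: 0.997
grasp_force: 1.6
```

Emit:
{"name": "play_rows", "arguments": {
  "moves": [
    [[5.4,0,2.6,0,0,0],[5.4,0,2.6,0,0,0],[4.5,0,2.1,0,0,0],[3.6,0,1.7,0,0,0],[2.7,0,1.3,0,0,0]]
  ]
}}

```text
time_s: 17.55
position: [0.5708, -0.0057, 0.0496]
tcp_rot: [[-0.077, 0.996, -0.036], [0.902, 0.085, 0.424], [0.426, 0.0, -0.905]]
force: [0.8, -4.0, 0.8]
opening: 0.999
grasp_force: 1.8
```

```bash
python3 s.py .561 .156 .085; python3 g.py j
```

```text
t 17.55 pos [ 0.5708 -0.0057  0.0496] in frame x,y mm [  -4. -162.] tipz 37.0 yaw toolY 0.085 F [ 0.8 -4.   0.8] z [-0.036  0.424 -0.905]
side carton 0.71 [0.552  0.0723 0.    ]
side short_hinge 0.63 [0.5424 0.0168 0.092 ]
side long_hinge 0.89 [0.563  0.1195 0.097 ]
side pad_face 0.68 [0.3645 0.2784 0.042 ]
side pad_face 0.67 [0.202  0.1995 0.042 ]
scene carton 0.88 [0.5555 0.0609 0.    ]
scene carton 0.39 [0.3831 0.4408 0.    ]
scene short_hinge 0.57 [0.5609 0.0106 0.092 ]
scene long_hinge 0.67 [0.5473 0.1232 0.097 ]
scene pad_face 0.86 [0.5561 0.1475 0.042 ]
scene pad_face 0.6 [0.2169 0.1927 0.042 ]
```

View pics/j.png

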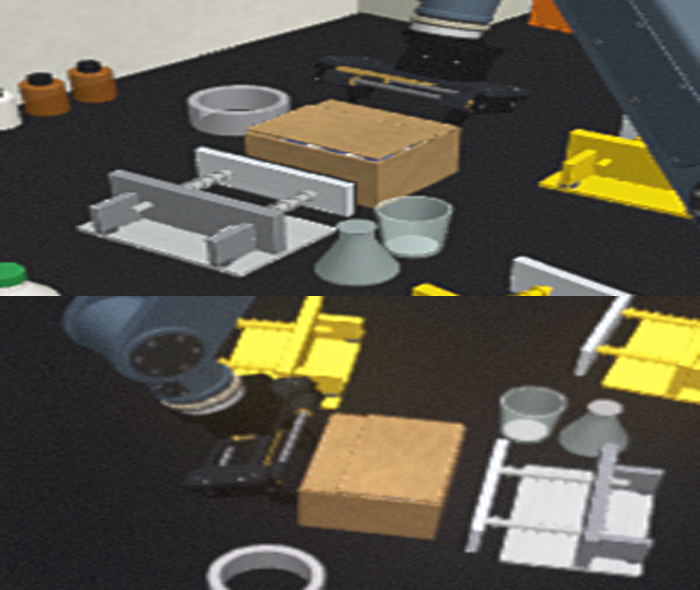

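The carton sits squarely about 25 mm short of the pad, offset only slightly. I approach slowly and watch the force.

Emit:
{"name": "play_rows", "arguments": {
  "moves": [
    [[3.6,0,1.7,0,0,0],[3.6,0,1.7,0,0,0],[3.6,0,1.7,0,0,0],[2.7,0,1.3,0,0,0],[2.7,0,1.3,0,0,0]]
  ]
}}

```text
time_s: 18.55
position: [0.5694, 0.0121, 0.0496]
tcp_rot: [[-0.077, 0.996, -0.036], [0.902, 0.085, 0.424], [0.426, 0.0, -0.905]]
force: [0.8, -3.8, 0.5]
opening: 1.002
grasp_force: 1.9
```

Emit:
{"name": "play_rows", "arguments": {
  "moves": [
    [[1.8,0,0.85,0,0,0],[1.8,0,0.85,0,0,0],[1.8,0,0.85,0,0,0]]
  ]
}}

```text
time_s: 18.85
position: [0.5688, 0.0179, 0.0496]
tcp_rot: [[-0.077, 0.996, -0.036], [0.902, 0.085, 0.424], [0.426, 0.0, -0.905]]
force: [0.0, -4.1, 0.7]
opening: 1.001
grasp_force: 2.0
```

Emit:
{"name": "play_rows", "arguments": {
  "moves": [
    [[1.8,0,0.85,0,0,0],[1.8,0,0.85,0,0,0]]
  ]
}}

```text
time_s: 19.05
position: [0.5685, 0.0216, 0.0495]
tcp_rot: [[-0.077, 0.996, -0.036], [0.902, 0.085, 0.424], [0.425, 0.0, -0.905]]
force: [0.3, -5.7, 2.6]
opening: 0.995
grasp_force: 2.9
```

Emit:
{"name": "play_rows", "arguments": {
  "moves": [
    [[1.8,0,0.85,0,0,0],[1.8,0,0.85,0,0,0]]
  ]
}}

```text
time_s: 19.25
position: [0.5683, 0.0247, 0.0495]
tcp_rot: [[-0.078, 0.996, -0.035], [0.902, 0.085, 0.422], [0.424, 0.001, -0.906]]
force: [-0.8, -9.3, 3.3]
opening: 0.997
grasp_force: 4.3
```

```bash
python3 s.py .561 .156 .085
```

```text
t 19.25 pos [0.5683 0.0247 0.0495] in frame x,y mm [  -3.8 -131.5] tipz 36.8 yaw toolY 0.0856 F [-0.8 -9.3  3.3] z [-0.035  0.422 -0.906]
```

Emit:
{"name": "play_rows", "arguments": {
  "moves": [
    [[1.8,0,0.85,0,0,0],[1.8,0,0.85,0,0,0],[0,0,0,0,0,0]]
  ]
}}

```text
time_s: 19.55
position: [0.5681, 0.0279, 0.0495]
tcp_rot: [[-0.078, 0.996, -0.035], [0.903, 0.086, 0.421], [0.423, 0.001, -0.906]]
force: [-1.2, -9.9, 3.3]
opening: 0.999
grasp_force: 4.8
```

Emit:
{"name": "play_rows", "arguments": {
  "moves": [
    [[1.8,0,0.85,0,0,0],[0,0,0,0,0,0]]
  ]
}}

```text
time_s: 19.75
position: [0.568, 0.0293, 0.0495]
tcp_rot: [[-0.078, 0.996, -0.035], [0.903, 0.086, 0.42], [0.422, 0.001, -0.907]]
force: [-2.1, -10.6, 2.7]
opening: 1.004
grasp_force: 5.6
```

```bash
for i in 1 2; do python3 s.py .561 .156 .085; python3 -c "
from rig import bot;bot.capture('side')"; done
```

```text
t 19.75 pos [0.568  0.0293 0.0495] in frame x,y mm [  -3.7 -126.9] tipz 36.8 yaw toolY 0.0858 F [ -2.1 -10.6   2.7] z [-0.035  0.42  -0.907]
t 19.8 pos [0.568  0.0293 0.0495] in frame x,y mm [  -3.8 -126.8] tipz 36.8 yaw toolY 0.0859 F [ -0.9 -12.    3.9] z [-0.035  0.42  -0.907]
```

Emit:
{"name": "play_rows", "arguments": {
  "moves": [
    [[1.4,0,0.6,0,0,0],[1.4,0,0.6,0,0,0],[0,0,0,0,0,0],[0,0,0,0,0,0]]
  ]
}}

```text
time_s: 20.25
position: [0.5678, 0.0316, 0.0495]
tcp_rot: [[-0.079, 0.996, -0.035], [0.904, 0.086, 0.419], [0.421, 0.002, -0.907]]
force: [-2.0, -12.6, 2.5]
opening: 0.997
grasp_force: 6.6
```

Emit:
{"name": "play_rows", "arguments": {
  "moves": [
    [[0,0,0,0,0,0],[0,0,0,0,0,0],[0,0,0,0,0,0],[0,0,0,0,0,0],[0,0,0,0,0,0]]
  ]
}}

```text
time_s: 20.75
position: [0.5678, 0.0317, 0.0495]
tcp_rot: [[-0.079, 0.996, -0.035], [0.904, 0.086, 0.419], [0.421, 0.002, -0.907]]
force: [-1.8, -13.0, 4.2]
opening: 1.0
grasp_force: 6.5
```

Run:
```python
from h import *
F=[]
for i in range(8):
    p=bot.capture('side' if i<7 else 'scene');s=bot.read_state();F.append(s['force'])
    if i==6: ps=p
print(s['time_s'],np.round(s['position'],4),np.round(np.mean(F,0),2))
cv2.imwrite('pics/k.png',np.vstack([cv2.resize(ps['image'][190:290,170:310],None,fx=4.2,fy=2.9,interpolation=2),cv2.resize(p['image'][180:290,240:390],None,fx=3.92,fy=2.7,interpolation=2)]))
for q in('pad_face','carton','backstop','long_hinge'):
    for P in(ps,p):
        for r in bot.pinpoint(P,q)[:3]:print(q,round(r['confidence'],2),np.round(atz(P,r['centre'],{'pad_face':.042,'long_hinge':.097}.get(q,0)),3))
```

```text
21.15 [0.5678 0.0317 0.0496] [ -2.01 -13.28   3.58]
pad_face 0.71 [0.556 0.173 0.042]
pad_face 0.67 [0.204 0.2   0.042]
pad_face 0.83 [0.223 0.191 0.042]
pad_face 0.43 [0.635 0.469 0.042]
carton 0.74 [0.548 0.109 0.   ]
carton 0.62 [0.398 0.18  0.   ]
carton 0.74 [0.557 0.097 0.   ]
backstop 0.95 [0.204 0.222 0.   ]
backstop 0.94 [0.557 0.182 0.   ]
backstop 0.62 [ 0.333 -0.14   0.   ]
backstop 0.9 [ 0.344 -0.149  0.   ]
backstop 0.67 [0.565 0.196 0.   ]
backstop 0.46 [0.743 0.024 0.   ]
long_hinge 0.88 [0.552 0.166 0.097]
long_hinge 0.9 [0.546 0.157 0.097]
```

View pics/k.png

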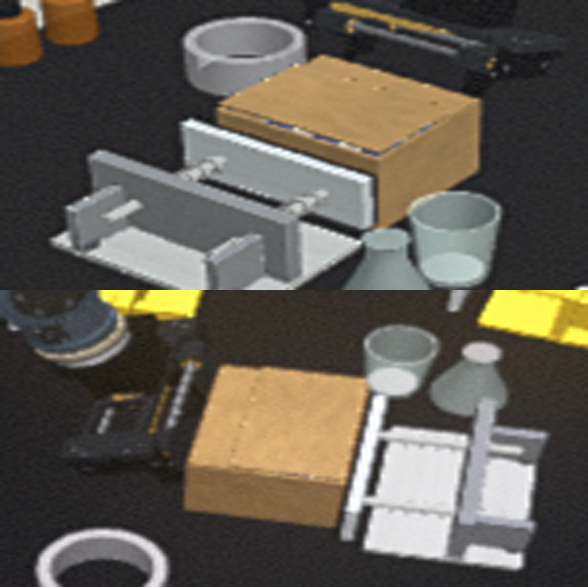

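The carton is flat against the grey pad. It is square, about 12 mm off centre, and the pad is in about 12 mm, which is about 10 N. The neighbouring flask, beaker and tape roll look untouched, so I hand in.

```bash
python3 -c "
from rig import bot;print(bot.hand_in())"
```

```text
the job is handed in; nothing more can be done
None
```

The carton is closed (short flap first, then long flap) and held square against the grey pad at about 10 N, with the pad in about 12 mm; I handed the job in at about 21 s, and no verdict was returned.

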